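# Exchange the jar behind the bottles

### The job

The white-lidded sample jar is needed at the microscope, but two bottles stand in front of its niche in the bay: first stand both bottles on the green side mat. Then set the white-lidded jar in the middle of the round cork pad, put the yellow-lidded jar in the middle of the emptied niche in its stead, and only after that stand each bottle back on the very spot where it stood at the start. Set everything down upright, tip nothing over, and leave the petri dish and the tally counter where they are.

Things in the scene. Friction and masses are not known exactly. Their poses are not given: they have to be found in the camera images.
- bay: fixed bottle bay: grey plate 160 (x) x 150 (y) x 4 mm, origin at the centre of its underside, x to its closed back. Blue walls 4 mm thick, tops 64 mm over the worktop, round a niche 72 mm wide inside, open to -x: side walls from x = -5 to +77 mm, back wall's inner face at x = +75. White rings at x = -42, y = +33 and -33 mm mark the bottles' spots (within 3 mm; which is which varies).
- niche (a point): centre of the niche's floor, on the base plate's top (4 mm above the worktop), at x = +18, y = 0 mm in the bay's frame; a white printed ring of 58 mm lies round it. 57 mm from here to the back wall's inner face, 36 mm to each side wall. Only with fingers closing along the bay's x axis is there room to grasp a jar here.
- mat: fixed flat green side mat, 120 (x) x 160 (y) x 4 mm, origin at the centre of its underside
- pad: fixed round cork pad, 80 mm across, 4 mm thick, origin at the centre of its underside
- reagent_bottle: loose white bottle with a white screw cap and a dark red band, 0.15 kg; body 64 mm across up to about 90 mm, narrowing to 108 mm, cap 37 mm across from 105 to 128 mm: lift it by the cap and grip firmly (about 40 N), or it swings. Origin at the centre of its underside, z up. Starts on one of the bay's two front rings.
- dropper: loose amber dropper bottle with a black rubber teat, 0.06 kg; body 36 mm across up to 72 mm, black collar and teat at most 24 mm across from 72 to 115 mm: lift it by these, firmly (about 40 N). Origin at the centre of its underside, z up. Starts on the other front ring.
- white_jar: loose white screw-top jar with a white lid, 0.06 kg, 80 mm high; body 52 mm across, lid 55 mm across from 63 to 80 mm. Lid and jar are one piece. Origin at the centre of its underside, z up. Starts in the niche.
- yellow_jar: loose white screw-top jar with a yellow lid, 0.06 kg, 64 mm high; body 42 mm across, lid 45 mm across from 48 to 64 mm. Lid and jar are one piece. Origin at the centre of its underside, z up. Starts on the open worktop.
- eyepieces (a point): keep clear: lowest front point of the eyepieces of a tall fixed microscope that stands between the bay and the pad. Eyepieces and head overhang from here 170 mm to +x, from 55 mm to -y to 55 mm to +y, and from this height up 65 mm; the base below begins 45 mm behind this point (+x). Carry things past in front of it, nearer the robot. A wall shelf hangs 590 mm over the worktop from x = 572 mm on.
- petri_dish: bystander: loose clear petri dish, 58 mm across, 13 mm high; origin at the centre of its underside
- tally: bystander: loose round metal tally counter, 53 mm across, 22 mm high; origin at the centre of its underside
There are look-alikes about, which are no part of the job. Leave any orange or pink look-alike of the reagent_bottle alone.

How it is judged:
On the way, in this order (a step that is already met when the one before it is completed fails the run):
1. both bottles stand released on the green mat (x of reagent_bottle in the frame of mat between -0.06 and 0.06 m and y of reagent_bottle in the frame of mat between -0.08 and 0.08 m and height (world z) of reagent_bottle between 0.002 and 0.009 m and angle between each of reagent_bottle, dropper's own z axis and vertical below 0.1 rad and linear speed of each of reagent_bottle, dropper below 0.03 m/s and contact force between each of reagent_bottle, dropper and the fingers below 0.1 N and x of dropper in the frame of mat between -0.06 and 0.06 m and y of dropper in the frame of mat between -0.08 and 0.08 m and height (world z) of dropper between 0.002 and 0.009 m), for 0.2 s.
2. the white-lidded jar stands released on the cork pad, the bottles still on the mat (all of step 1 and horizontal distance between white_jar and pad below 0.013 m and height (world z) of white_jar below 0.009 m and angle between white_jar's own z axis and vertical below 0.1 rad and linear speed of white_jar below 0.03 m/s and contact force between white_jar and the fingers below 0.1 N), for 0.2 s.
3. the yellow-lidded jar stands released in the niche, the bottles still on the mat (all of step 1 and horizontal distance between yellow_jar and niche below 0.013 m and height (world z) of yellow_jar below 0.009 m and angle between yellow_jar's own z axis and vertical below 0.1 rad and linear speed of yellow_jar below 0.03 m/s and contact force between yellow_jar and the fingers below 0.1 N), for 0.2 s.
At the end, for the whole second after the job is handed in: The white-lidded jar stands on the cork pad within 13 mm of its centre, the yellow-lidded jar on the niche's floor within 13 mm of its centre, each bottle within 13 mm of where it stood at the start; all four upright (within 0.1 rad), at rest and released (horizontal distance between white_jar and pad below 0.013 m and height (world z) of each of white_jar, yellow_jar below 0.009 m and angle between each of white_jar, yellow_jar, reagent_bottle, dropper's own z axis and vertical below 0.1 rad and linear speed of each of white_jar, yellow_jar, reagent_bottle, dropper below 0.03 m/s and contact force between each of white_jar, yellow_jar, reagent_bottle, dropper and the fingers below 0.1 N and horizontal distance between yellow_jar and niche below 0.013 m and distance of each of reagent_bottle, dropper from where it was at the start of the episode below 0.013 m); the robot touches nothing.
It fails at once if a bottle or jar is tipped over (angle between any of reagent_bottle, dropper, white_jar, yellow_jar's own z axis and vertical above 0.6 rad).
It fails at once if the petri dish or the tally counter is displaced by more than 20 mm (distance of any of petri_dish, tally from where it was at the start of the episode above 0.02 m).
It also fails if it takes over 147 s, if anything falls off the work surface, if the arm or the gripper's body presses on something with over 40 N, if the wrist force passes 120 N, or if a joint passes its speed limit or range.

### The arm

A 6-joint arm with a two-finger parallel gripper is mounted at the origin on a cart in front of the work surface, level with it; the furniture and walls round the work are solid. World frame = base frame: x ahead of the robot, y to its left, z up, the work surface at z = 0. Lengths are in m, angles in rad, forces in N, time in s.
With the tool pointing down it reaches from about 0.275 to 0.825 m from the base axis. Payload 4.9 kg.
Tool frame: the origin (TCP) lies at the very end of the fingers, on their centre line; the grasp point (between the pads) lies 19 mm behind it; z points along the fingers, y is the line along which they close (so a half turn about z gives the same grasp; the last joint's range is limited). The gripper opens to 85 mm and grips with 20 to 120 N. Pads are 22 mm wide; open, the fingers measure 114 mm over their backs; the gripper's body (76 mm by 85 mm) begins 54 mm behind the grasp point. The pads swing forward as they close: fully open they stand 13 mm farther back than shut.
Start: joints at [-1.406, 0.326, -0.193, 1.052, 0, 1.437], TCP at [0.162, -0.526, 0.231] pointing down, gripper open.
Joint ranges: [-2.65, 2.65], [-0.97, 1.79], [-1.3, 1.35], [-1.93, 2.1], [-1.47, 1.37], [-3.14, 3.14]. Speed limits (rad/s): [2.57, 2.57, 3.14, 3.14, 3.14, 3.14].

### API

Orientations are given as a rotation vector (axis times angle).
In Python, from rig import ctrl, vision, finish_job, current_time_s, current_qpos, current_joint_vel, current_joint_torque, current_tool_pos, current_tcp_rot, current_force, current_ft_torque, current_width, current_finger_force gives the robot as it stands. Calls block until the motion is done:
- ctrl.move_ptp(position, orientation): joint-space move of the TCP to a pose.
- ctrl.servo_line(position, orientation=None, v=0.15, until_force=None): straight line of the TCP; orientation=None keeps the orientation; v is the mean speed in m/s. With until_force (N) it stops when the force on the tool has changed by that much, and returns True; else False.
- ctrl.move_joints(angles): joint-space move.
- ctrl.set_gripper(opening, grasp_force=None): finger opening in m; grasp_force is the grip in N (None keeps the last); returns when the fingers have stopped.
- ctrl.sleep(seconds).
- ctrl.inverse_kinematics(position, orientation): joint angles nearest the present ones, or None.
- vision.capture(name): name is "side" or "top"; returns (picture, depth): 400x640x3 uint8, blue, green, red; 400x640 float32, m along the optical axis (not along the pixel's ray), 0 where there is no reading.
- vision.camera_params(name): a dict with "mtx" (3x3 intrinsics, pixels), "R" (3x3) and "t" (3): a world point X has camera coordinates R X + t. Camera axes: x right, y down, z forward; pixel columns grow to the right and rows downward; lengths in m; the calibration is good to about 2 mm. A picture is of the moment at which its call begins. camera_params takes no time and is no camera call.
A pose or a line that the arm cannot do raises ctrl.Unreachable and nothing moves.
- finish_job(): hands the job in; it is judged then, once.
Readings, each from a call of its own:
- current_time_s(): time.
- current_qpos(): joint angles.
- current_joint_vel(): joint speeds.
- current_joint_torque(): joint torques, N m.
- current_tool_pos(): TCP position.
- current_tcp_rot(): TCP orientation.
- current_force(): force on the tool from outside, world axes, zero at the start.
- current_ft_torque(): the same for the moment, N m.
- current_width(): finger opening in m.
- current_finger_force(): force on a finger pad.
Only numpy, scipy, OpenCV 4.12 (cv2) and the standard library are available. Lean on these libraries where they do the work, as an engineer would, in place of code of your own. Each camera call takes 0.05 s, during which the arm holds its last target. There are 200 camera calls.

## Working session

There is one attempt and no reset: what is moved stays moved. The work goes in short steps, each a Python script; the robot and the scene stay as the last script left them, time stands still between calls to the robot, and variables do not carry over. Pictures are saved under pics/ and viewed, at most 14 in all, crops included, and the job is handed in when it is done.

```bash
mkdir -p pics; ls; python3 - <<'E'
from rig import *
import cv2, numpy as np
for n in("top","side"):
    p,d=vision.capture(n); cv2.imwrite(f"pics/{n}0.png",p); np.save(f"{n}0.npy",d)
    c=vision.camera_params(n); print(n,c["mtx"],c["R"],c["t"], -np.array(c["R"]).T@c["t"])
print(current_time_s(),current_tcp_rot(),current_width())
E
```

```text
pics
top [[471.71478204   0.         311.29861264]
 [  0.         471.71478204 194.38686909]
 [  0.           0.           1.        ]] [[ 2.05124463e-02 -9.99789353e-01 -6.99500307e-04]
 [-9.97860878e-01 -2.04294327e-02 -6.20991634e-02]
 [ 6.20717920e-02  1.97180975e-03 -9.98069739e-01]] [0.14918736 0.47419687 1.72922545] [0.36278619 0.15543381 1.75543918]
side [[410.13777718   0.         322.21451369]
 [  0.         410.13777718 208.44045062]
 [  0.           0.           1.        ]] [[ 0.95870763 -0.28439044 -0.00132391]
 [-0.1615771  -0.54084931 -0.82545434]
 [ 0.23403528  0.79158329 -0.56446734]] [-0.39315203  0.30522415  1.22119216] [ 0.14043303 -0.91340372  0.9407512 ]
0.1 [-3.10499213e+00 -4.67334419e-01  2.52911349e-05] 0.08546682486027841
```

View pics/top0.png

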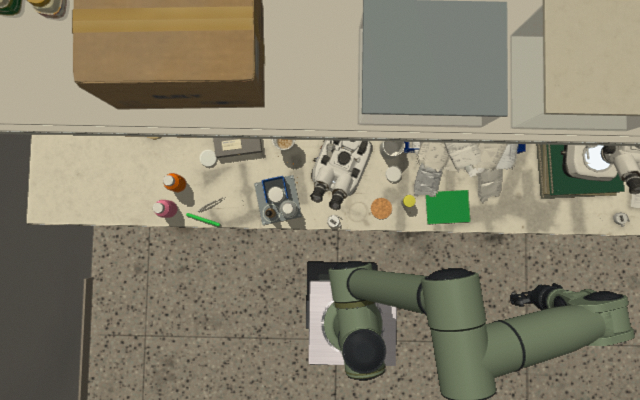

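View pics/side0.png

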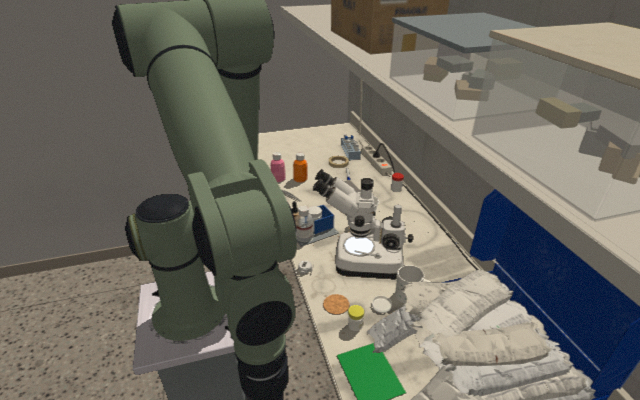

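The top view shows the bay at about (277,200) with two bottles in front of its niche, at (288,208) and (268,213). The cork pad is at (381,208), the yellow jar at (409,201) and the mat at (447,207). The petri dish is at about (360,211), the tally counter at (334,222), and the orange and pink look-alikes at (174,182) and (165,208). The arm hides part of the bay in the side view. Next I'll enlarge the top view.

```bash
cat > h.py <<'E'
from rig import *
import cv2, numpy as np
from scipy.spatial.transform import Rotation as Ro
def ray(n,u,v,z):
    c=vision.camera_params(n);R=np.array(c["R"]);o=-R.T@c["t"]
    d=R.T@np.linalg.solve(c["mtx"],[u,v,1.]); return (o+d*(z-o[2])/d[2])
def proj(n,X):
    c=vision.camera_params(n); p=np.array(c["mtx"])@(np.array(c["R"])@X+c["t"]); return p[:2]/p[2]
E
python3 - <<'E'
from h import *
t=cv2.imread("pics/top0.png");s=cv2.imread("pics/side0.png")
a=cv2.resize(t[165:235,245:345],None,fx=8,fy=8,interpolation=cv2.INTER_CUBIC);cv2.imwrite("pics/c1.png",a)
a=cv2.resize(t[165:235,340:480],None,fx=5.7,fy=5.7,interpolation=cv2.INTER_CUBIC);cv2.imwrite("pics/c2.png",a)
a=cv2.resize(s[140:290,265:415],None,fx=4,fy=4,interpolation=cv2.INTER_CUBIC);cv2.imwrite("pics/c3.png",a)
E
```

```text
(no output)
```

View pics/c1.png

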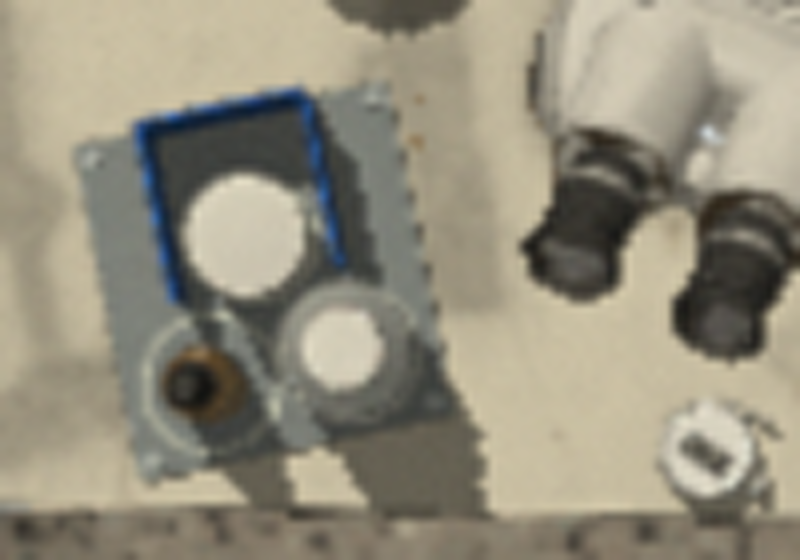

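View pics/c2.png

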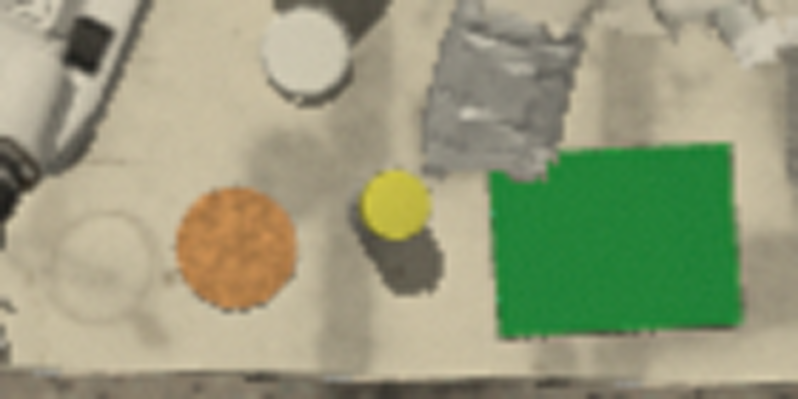

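View pics/c3.png

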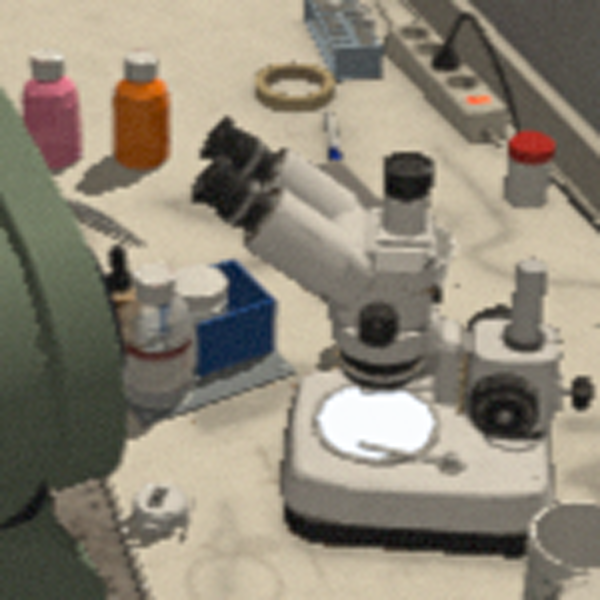

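The crops confirm that the reagent bottle with white cap and red band is at top (287.8,208.2), and the amber dropper with black teat is at (268.8,213.1). The white jar's lid is at (275.4,194.4) and the yellow lid at (409.6,201). The orange and pink bottles stand far off. The white lid at (393.5,174) isn't in the niche, so it's a look-alike. A grey packet covers the mat's upper left corner. The petri dish is at (358,212).

```bash
python3 - <<'E'
from h import *
np.set_printoptions(precision=4,suppress=True)
t=cv2.imread("pics/top0.png");d=np.load("top0.npy")
hsv=cv2.cvtColor(t,cv2.COLOR_BGR2HSV)
def cen(lo,hi,box,z,name):
    u0,v0,u1,v1=box
    m=cv2.inRange(hsv[v0:v1,u0:u1],lo,hi)
    n,l,st,c=cv2.connectedComponentsWithStats(m); i=1+np.argmax(st[1:,4]); uv=c[i]+[u0,v0]
    cs,_=cv2.findContours((l==i).astype(np.uint8),cv2.RETR_EXTERNAL,cv2.CHAIN_APPROX_NONE)
    (ex,ey),r=cv2.minEnclosingCircle(cs[0])
    P=ray("top",*uv,z); print(name,uv,"area",st[i,4],"diam",2*np.sqrt(st[i,4]/np.pi)*(1.755-z)/471.7,"encl c",ex+u0,ey+v0,P, "depth z",h(*uv)); return P,cs[0]+[u0,v0]
c=vision.camera_params("top");R=np.array(c["R"])
def W(u,v):
    z=np.median(d[int(v)-1:int(v)+2,int(u)-1:int(u)+2]); return R.T@(z*np.linalg.solve(c["mtx"],[u,v,1.])-c["t"])
def h(u,v): return W(u,v)[2]
cen((0,0,200),(180,70,255),(282,202,294,214),.128,"cap")
cen((0,0,0),(180,255,65),(264,208,273,218),.115,"teat")
cen((0,0,200),(180,70,255),(266,184,286,204),.080,"wjar")
cen((22,120,100),(35,255,255),(400,190,420,212),.064,"ylid")
cen((5,100,100),(20,255,255),(365,190,397,225),.004,"pad")
P,k=cen((50,120,50),(80,255,255),(415,180,480,235),.004,"mat")
for q in cv2.boxPoints(cv2.minAreaRect(k.astype(np.float32))): print(ray("top",*q,.004))
P,k=cen((100,120,40),(130,255,255),(255,170,295,210),.064,"wall")
for q in cv2.boxPoints(cv2.minAreaRect(k.astype(np.float32))): print("wallbox",ray("top",*q,.064))
f=lambda x,y:(245+x/8,165+y/8)
for q,z in(((140,123),.064),((303,90),.064),((178,303),.064),((345,268),.064),((78,148),.004),((385,83),.004),((458,410),.004),((145,482),.004)): print(q,ray("top",*f(*q),z))
for q in((580,265),(725,325),(570,270),(720,335),(710,450),(40,20)): print("eye/tally",f(*q),W(*f(*q)))
print("dish",ray("top",358,212,.005),W(435,185),W(428,175),W(425,180),"ww",W(393,174))
E
```

```text
cap [287.0152 207.8485] area 66 diam 0.031619041732348856 encl c 287.2560977935791 207.7195119857788 [0.4158 0.2415 0.128 ] depth z 0.12932592279513863
teat [268.7647 213.2647] area 34 diam 0.02287559977457377 encl c 269.0 213.5 [0.3961 0.3051 0.115 ] depth z 0.11627989028027538
wjar [275.0347 193.6528] area 144 diam 0.04808230073907103 encl c 275.16315746307373 193.95263195037842 [0.467  0.2878 0.08  ] depth z 0.08354023509074326
ylid [408.6525 200.5847] area 118 diam 0.04394139035038411 encl c 408.80555534362793 200.63888931274414 [ 0.4528 -0.191   0.064 ] depth z 0.06694701764891842
pad [380.9403 207.9318] area 352 diam 0.078586267264198 encl c 380.8571424484253 207.8571434020996 [ 0.4266 -0.1007  0.004 ] depth z 0.0060099130352732275
mat [447.8488 207.1339] area 1270 diam 0.1492716005878092 encl c 447.5 207.0 [ 0.4347 -0.349   0.004 ] depth z 0.003673236945032434
[ 0.4881 -0.2652  0.004 ]
[ 0.5018 -0.4212  0.004 ]
[ 0.385 -0.429  0.004]
[ 0.3715 -0.2736  0.004 ]
wall [272.3053 184.7158] area 95 diam 0.039427078114771516 encl c 273.5 188.5 [0.5    0.2997 0.064 ] depth z 0.005233245191119677
wallbox [0.516 0.34  0.064]
wallbox [0.5349 0.2627 0.064 ]
wallbox [0.4589 0.2439 0.064 ]
wallbox [0.44   0.3211 0.064 ]
(140, 123) [0.5149 0.3354 0.064 ]
(303, 90) [0.5313 0.2625 0.064 ]
(178, 303) [0.4342 0.3162 0.064 ]
(345, 268) [0.4515 0.2417 0.064 ]
(78, 148) [0.508  0.3704 0.004 ]
(385, 83) [0.5414 0.2281 0.004 ]
(458, 410) [0.3898 0.1908 0.004 ]
(145, 482) [0.3535 0.335  0.004 ]
eye/tally (317.5, 198.125) [0.4414 0.1391 0.3128]
eye/tally (335.625, 205.625) [0.4196 0.0832 0.313 ]
eye/tally (316.25, 198.75) [0.4396 0.1428 0.3087]
eye/tally (335.0, 206.875) [0.4158 0.085  0.3116]
eye/tally (333.75, 221.25) [0.3735 0.0745 0.023 ]
eye/tally (250.0, 167.5) [0.5681 0.3903 0.    ]
dish [ 0.4098 -0.0156  0.005 ] [ 0.5122 -0.2893  0.0489] [ 0.5456 -0.2579  0.0725] [ 0.5291 -0.2514  0.0552] ww [ 0.5537 -0.1436  0.0077]
```

```bash
cat >> h.py <<'E'
def ori(a):
    "tool straight down, fingers closing along heading a (the half turn that suits joint 6)"
    best=None
    for b in (a,a+np.pi):
        s,c=np.sin(b),np.cos(b)
        yield Ro.from_matrix(np.array([[-s,c,0],[c,s,0],[0,0,-1]]).T).as_rotvec()
def go(p,a,line=False,v=.25):
    q0=np.array(current_qpos()); best=None
    for o in ori(a):
        q=ctrl.inverse_kinematics(list(p),list(o))
        if q is not None and (best is None or abs(q[5]-q0[5])<best[0]): best=(abs(q[5]-q0[5]),o)
    ctrl.servo_line(list(p),list(best[1]),v=v) if line else ctrl.move_ptp(list(p),list(best[1]))
BAY=0.234
E
python3 - <<'E'
from h import *
t0=current_time_s()
go((.235,-.19,.22),0); print(current_time_s()-t0,current_qpos()); 
t0=current_time_s(); go((.235,.19,.22),.234); print(current_time_s()-t0,current_qpos(),current_force())
for n in("top","side"):
    p,d=vision.capture(n); cv2.imwrite(f"pics/{n}1.png",p)
s=cv2.resize(p[190:270,265:365],None,fx=7,fy=7,interpolation=cv2.INTER_CUBIC);cv2.imwrite("pics/s1.png",s)
for X in((.4166,.2409,.132),(.3995,.3051,.119),(.467,.287,.084),(.4012,.3051,.119)): print(proj("side",X),proj("top",X))
E
```

```text
1.2916999999999998 [-9.26603320e-01 -1.43122225e-01 -7.49493805e-01  9.62938430e-01
 -1.37220220e-04  6.45227940e-01]
1.4749999999999999 [ 4.32179515e-01 -1.43224709e-01 -7.50636365e-01  9.63396323e-01
 -3.15935244e-04  1.77035409e+00] [ 0.31199229 -0.12520572 -0.08521914]
[304.3672834  208.05759102] [287.12664192 207.56661432]
[295.47665479 202.22430403] [268.69722215 212.24460167]
[314.83686188 209.85416206] [275.18465223 193.57472108]
[295.93258948 202.15032667] [268.7100248 211.7543182]
```

View pics/side1.png

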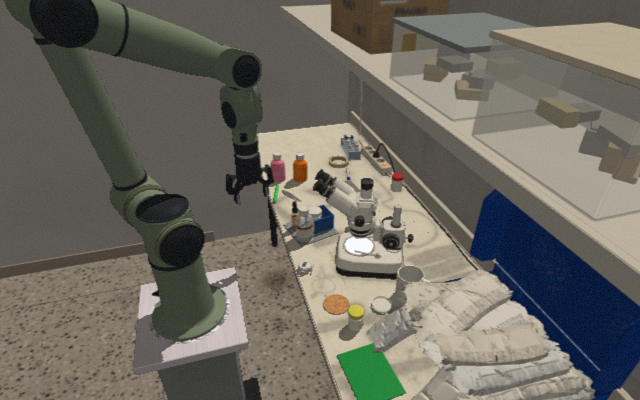

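Nothing hides the bay in the side view now: teat at about (295,203), cap at about (305,210). I'll enlarge it to check the predicted positions.

View pics/s1.png

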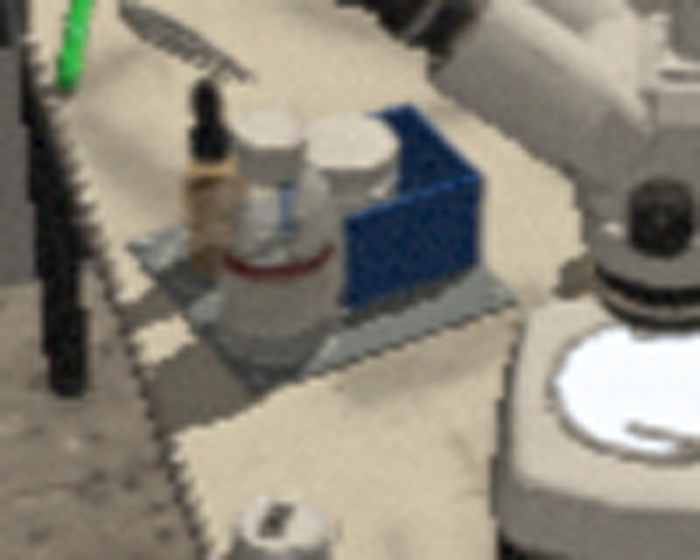

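```bash
cat >> h.py <<'E'
A=(.235,.19);C=(.235,-.19)
def pick(p,z,zs,open_,a,f):
    "over p at height zs, open, down to z, grip, lift"
    ctrl.set_gripper(open_); go((*p,zs),a,True); go((*p,z),a,True,.12)
    ctrl.set_gripper(0.0,grasp_force=f); w=current_width(); ff=current_finger_force()
    go((*p,zs),a,True,.15); print("picked",np.round(w,4),"after lift",round(current_width(),4),ff,current_force(),"t",current_time_s())
def place(p,z,zs,open_,a):
    go((*p,zs),a,True); go((*p,z+.015),a,True,.15)
    for o in [current_tcp_rot()]: hit=ctrl.servo_line([*p,z-.003],None,v=.03,until_force=3)
    print("placed hit",hit,current_tool_pos(),"force",current_force())
    ctrl.set_gripper(open_); go((*p,zs),a,True); print("t",current_time_s())
RB=(.4145,.241);DB=(.396,.3045);RM=(.418,-.392);DM=(.410,-.315)
E
python3 - <<'E'
from h import *
pick(RB,.104,.22,.06,BAY,45)
go((*A,.23),BAY,True); p,d=vision.capture("side"); cv2.imwrite("pics/p1.png",p[100:330,150:400])
E
```

```text
picked 0.0363 after lift 0.0358 44.146783506148495 [-0.23273417  0.5169332  -1.68723337] t 6.6167
```

View pics/p1.png

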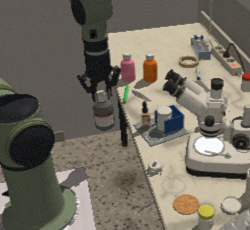

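The bottle hangs upright by its cap at about (103,110) in this crop. The width reads 36 mm, which fits the cap. On to the mat.

```bash
python3 - <<'E'
from h import *
go((*C,.23),0); place(RM,.104,.23,.06,0)
go((*C,.23),0,True); go((*A,.23),BAY)
pick(DB,.075,.23,.05,BAY,40)
go((*A,.23),BAY,True); go((*C,.23),0); place(DM,.075,.23,.05,0); go((*C,.23),0,True)
for n in("top","side"):
    p,d=vision.capture(n); cv2.imwrite(f"pics/{n}2.png",p)
    b=(165,240,260,480) if n=="top" else (180,400,270,490)
    if n=="top": T=cv2.resize(p[165:240,260:480],(660,225))
    else: S=cv2.resize(p[180:400,270:490],(660,330))
cv2.imwrite("pics/v2.png",np.vstack([T,S[:,:660]]))
E
```

```text
placed hit True [ 0.41802429 -0.39235326  0.1048972 ] force [-0.54719375  0.18745631  5.76755445]
t 12.6833
picked 0.0205 after lift 0.0206 39.38893865667751 [-0.91520891 -0.5168154  -1.52024475] t 19.6083
placed hit True [ 0.41035534 -0.31519305  0.07552753] force [1.06815022 0.74886115 3.73696012]
t 25.775
```

View pics/v2.png

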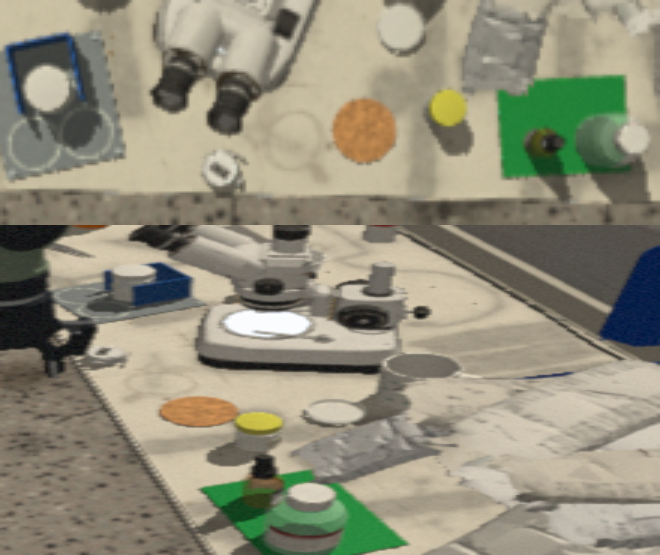

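Both bottles stand upright on the mat: in the upper (top) half of the picture the dropper is at (545,143) and the reagent bottle at (630,138). The emptied rings show at (36,143) and (85,130). Next come the white jar and a ring-based check of the niche position.

```bash
python3 - <<'E'
from h import *
l,r=[ray("top",260+(x+.5)/3-.5,165+(y+.5)/3-.5,.004)[:2] for x,y in((36,143),(85,130))]
print(l,r,np.linalg.norm(l-r),"niche",(l+r)/2+.06*np.array([np.cos(BAY),np.sin(BAY)]))
J=(.467,.2875);PAD=(.4266,-.1007)
go((*A,.23),BAY)
pick(J,.048,.18,.075,BAY,35)
go((*A,.20),BAY,True); go((*C,.20),0); place(PAD,.048,.18,.075,0); go((*C,.23),0,True)
p,d=vision.capture("top"); cv2.imwrite("pics/top3.png",p)
s,d=vision.capture("side"); cv2.imwrite("pics/v3.png",np.vstack([cv2.resize(p[165:240,260:480],(660,225)),cv2.resize(s[180:400,270:490],(660,330))]))
E
```

```text
[0.40197686 0.30458955] [0.41930013 0.24435773] 0.06267349506248772 niche [0.46900329 0.28838586]
picked 0.0541 after lift 0.0541 36.251340508461 [-0.81905868 -0.32774983 -1.00978954] t 32.5
placed hit True [ 0.42621023 -0.10074408  0.04855679] force [-2.0364912   0.28979502  4.79940484]
t 38.5833
```

View pics/v3.png

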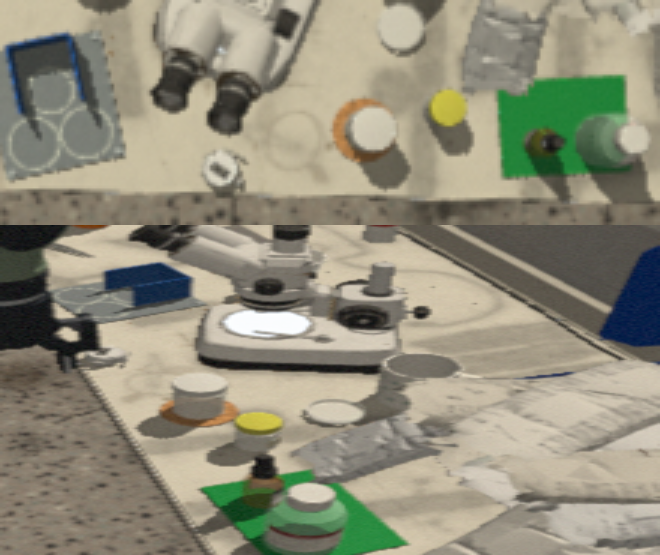

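The white jar stands on the cork pad, with its lid at (372,129) in the upper half, and the niche's ring shows at (52,93). I'll check the centring in numbers.

```bash
python3 - <<'E'
from h import *
t=cv2.imread("pics/top3.png");hsv=cv2.cvtColor(t,cv2.COLOR_BGR2HSV)
m=cv2.inRange(hsv[196:220,372:396],(0,0,200),(180,55,255));n,l,st,c=cv2.connectedComponentsWithStats(m);i=1+np.argmax(st[1:,4])
uv=c[i]+[372,196];print("jar",uv,st[i],ray("top",*uv,.084))
print("niche",ray("top",260+52.5/3-.5,165+93.5/3-.5,.004))
g=cv2.GaussianBlur(t[180:225,255:305],(0,0),.5);cv2.imwrite("pics/n3.png",cv2.resize(g,None,fx=12,fy=12,interpolation=cv2.INTER_CUBIC))
E
```

```text
jar [383.81428571 206.91428571] [  6   5  14  13 140] [ 0.42752349 -0.09911398  0.084     ]
niche [0.46433138 0.28634871 0.004     ]
```

View pics/n3.png

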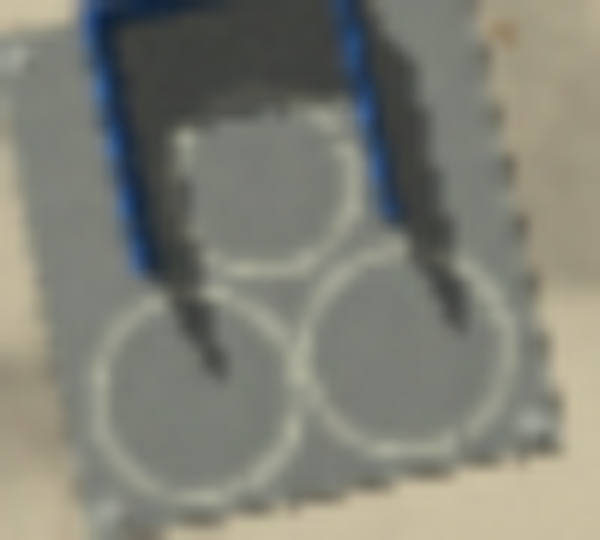

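The white jar is within about 2 mm of the pad's centre. Taken from the three rings in the crop, at (267,179), (197,393) and (408,350), the niche is at about (0.468, 0.288). Next is the yellow jar.

```bash
python3 - <<'E'
from h import *
pick((.4528,-.191),.031,.18,.065,.4,35)
go((*C,.20),.2,True); go((*A,.20),BAY); place((.468,.288),.035,.18,.065,BAY); go((*A,.23),BAY,True); go((*C,.23),0)
p,d=vision.capture("top"); cv2.imwrite("pics/top4.png",p)
s,d=vision.capture("side"); cv2.imwrite("pics/v4.png",np.vstack([cv2.resize(p[165:240,260:480],(660,225)),cv2.resize(s[180:400,270:490],(660,330))]))
hsv=cv2.cvtColor(p,cv2.COLOR_BGR2HSV)
m=cv2.inRange(hsv[180:210,260:295],(22,120,100),(35,255,255));n,l,st,c=cv2.connectedComponentsWithStats(m);i=1+np.argmax(st[1:,4])
print(c[i]+[260,180],st[i,4],ray("top",*(c[i]+[260,180]),.068))
E
```

```text
picked 0.0439 after lift 0.0439 35.14177680015564 [-0.72486117 -0.02250271 -0.55384104] t 43.8583
placed hit True [0.46750729 0.28792406 0.03532403] force [-1.26883807  0.52655478  4.17156201]
t 50.1083
[275.54621849 193.5210084 ] 119 [0.46821701 0.28696838 0.068     ]
```

View pics/v4.png

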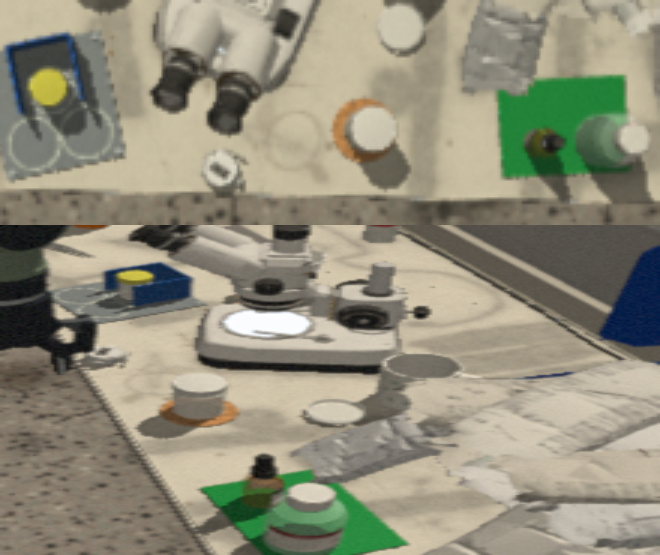

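The yellow jar sits in the niche at (0.4682, 0.2870), about 1 mm from the estimated centre. Now the bottles go back.

```bash
python3 - <<'E'
from h import *
pick(DM,.075,.23,.05,0,40); go((*C,.23),0,True); go((*A,.23),BAY); place(DB,.075,.23,.05,BAY)
go((*A,.23),BAY,True); go((*C,.23),0)
pick(RM,.104,.23,.06,0,45); go((*C,.23),0,True); go((*A,.23),BAY); place(RB,.104,.23,.06,BAY)
go((*A,.23),BAY,True); go((*C,.23),0); ctrl.sleep(.5)
p,d=vision.capture("top"); cv2.imwrite("pics/top5.png",p)
s,d=vision.capture("side"); cv2.imwrite("pics/v5.png",np.vstack([cv2.resize(p[165:240,260:480],(660,225)),cv2.resize(s[180:400,270:490],(660,330))]))
hsv=cv2.cvtColor(p,cv2.COLOR_BGR2HSV)
for nm,lo,hi,(u0,v0,u1,v1),z in(("cap",(0,0,200),(180,70,255),(282,202,294,214),.128),("teat",(0,0,0),(180,255,65),(264,208,273,218),.115)):
    m=cv2.inRange(hsv[v0:v1,u0:u1],lo,hi);n,l,st,c=cv2.connectedComponentsWithStats(m);i=1+np.argmax(st[1:,4])
    print(nm,c[i]+[u0,v0],st[i,4],ray("top",*(c[i]+[u0,v0]),z))
E
```

```text
picked 0.0207 after lift 0.021 39.30028562026564 [ 0.30488151  0.14691028 -1.6761148 ] t 57.175
placed hit True [0.39635897 0.30479384 0.07556083] force [ 0.23395446 -0.60177881  5.10572827]
t 63.3417
picked 0.0358 after lift 0.0357 44.2941757921335 [-0.01530009  0.14018308 -1.95371276] t 69.7917
placed hit True [0.41463738 0.24114916 0.10490204] force [-1.03989215  0.12425508  5.34517098]
t 75.8083
cap [287.06153846 208.        ] 65 [0.41523265 0.24129975 0.128     ]
teat [268.5862069  213.48275862] 29 [0.39528146 0.30573928 0.115     ]
```

View pics/v5.png

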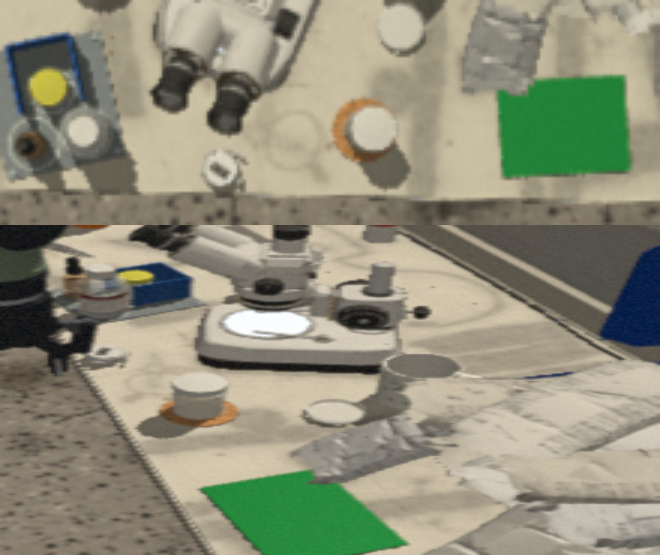

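Both bottles are back upright, within about 1 mm of the positions I first measured: cap at (287.1,208.0), teat at (268.6,213.5). The dish and tally counter look undisturbed.

```bash
python3 -c "
from rig import *
print(finish_job(),current_time_s())"
```

```text
the job is handed in; nothing more can be done
the job is handed in; nothing more can be done
```

I handed in the job after about 77 s of the 147 s: the white jar is on the cork pad, the yellow jar is in the niche and both bottles are back on their starting spots, all upright and within about 2 mm by camera; no pass/fail verdict was shown.

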